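# Sort into the sample carrier, shut it and hold it pinned

### The job

Pack the open clamshell sample carrier: stand the loose vial upright in the bay that already holds a vial, and lay the loose cover-slip box flat in the bay that already holds one, without disturbing the other things on the bench. Then swing the carrier's upper half fully shut, take the locking pin from its stand and push it down through the aligned holes of both flanges until its collar seats on the upper flange. Finish while still holding the pin in the gripper and pressing it firmly down, so that the halves stay pressed shut: do not let go.

Things in the scene. Friction and masses are not known exactly. Their poses are not given: they have to be found in the camera images.
- carrier: Lower half of the grey clamshell carrier, fixed; origin: centre of its underside. 96 (x) by 184 (y) by 36 mm high, hinge on its +x side; on its -x side, towards the robot, an aluminium flange 40 by 60 mm, 10 mm thick, top at z 36 mm. A divider at y 0 (4 mm thick, 30 mm high) makes two bays, open above, floor at z 4 mm. In one stands a vial, in the other lies a cover-slip box, each in the rear half
- bay_left (a point): Free front place in the carrier's +y bay, on its floor, at carrier x -14, y +45, z 4 mm. The bay spans x -38 to +44, y +2 to +88 mm; the stowed item stands 39 mm behind this place, at x about +25. Axes as the carrier's
- bay_right (a point): The same in the -y bay, at carrier x -14, y -45, z 4 mm; bay from y -88 to -2 mm
- carrier_hinge (a point): Middle of the hinge line, on the carrier at x +48, z 36 mm; the hinge line runs along the carrier's y
- upper (a joint): Hinge angle of the upper half: 0 fully shut, 1.57 upright; starts at 1.6 to 1.95 rad. Stiff: it stays wherever left; pushing its flange takes 1.5 to 3 N. From the hinge line it is a shell 96 mm long, 184 wide, 28 deep (standing above the parting plane when shut, top at z 64 mm), then an aluminium flange, 60 mm wide, 8 thick, out to 136 mm, level with the shell's rim
- upper_hole (a point): Centre of the round 12 mm hole in the upper half's flange, at the flange's outer (when shut, upper) face, 118 mm from the hinge line; when shut it lies over the lower hole and its face is at z 44 mm. Its z axis points out of the flange, up when shut
- carrier_hole (a point): Centre of the mouth of the 11.5 mm hole in the lower flange, on its top (z 36 mm); it goes right through
- pin_grip (a point): Grasp point of the steel locking pin, on its axis, 59 mm above its tip. From the top: square grip 16 by 16 mm (sides along x, y) from 74 down to 34 mm above the tip, round collar 22 mm wide down to 30 mm, round shank 9 mm thick, tapered over its last 6 mm. z points up. 80 g
- pin_collar (a point): On the pin's axis at the underside of its collar, 30 mm above the tip
- pin_stand: Fixed grey block 50 by 50 by 38 mm high in which the pin stands, loose, hole in the middle, collar resting on its top; origin: centre of its underside
- vial_loose_mid (a point): Centre (27 mm up) of the vial that stands on the bench: clear glass with black screw cap, 25 mm in diameter, 54 mm high, 30 g; z is its axis
- slips_loose_mid (a point): Centre (4 mm up) of the flat clear cover-slip box that lies on the bench, 26 (x) by 32 (y) by 8 mm high, 30 g
- vial_stowed_mid (a point): Centre of the like vial that stands already in one bay of the carrier
- slips_stowed_mid (a point): Centre of the like cover-slip box that lies already in the other bay
- jar: Bystander: specimen jar with white screw lid, 63 mm wide, 67 mm high; origin under it
- dropper: Bystander: brown dropper bottle, 34 mm wide, 99 mm high; origin under it
- beaker: Bystander: glass beaker, 75 mm wide, 98 mm high; origin under it
Not all that is in view belongs to the job. What is meant by the carrier is not pink, and is the larger of those in its own colour.

How it is judged (in metres and radians):
On the way, in this order (a step that is already met when the one before it is completed fails the run):
1. vial upright and cover-slip box flat, each in the bay with its like, let go, the carrier still open (x of vial_loose_mid in the frame of carrier between -0.04 and 0.046 m and z of vial_loose_mid in the frame of carrier between 0 and 0.036 m and x of vial_stowed_mid in the frame of carrier between -0.04 and 0.046 m and z of vial_stowed_mid in the frame of carrier between 0 and 0.036 m and ((y of vial_loose_mid in the frame of carrier between 0.004 and 0.088 m and y of vial_stowed_mid in the frame of carrier between 0.004 and 0.088 m) or (y of vial_loose_mid in the frame of carrier between -0.088 and -0.004 m and y of vial_stowed_mid in the frame of carrier between -0.088 and -0.004 m)) and x of slips_loose_mid in the frame of carrier between -0.04 and 0.046 m and z of slips_loose_mid in the frame of carrier between 0 and 0.014 m and x of slips_stowed_mid in the frame of carrier between -0.04 and 0.046 m and z of slips_stowed_mid in the frame of carrier between 0 and 0.014 m and ((y of slips_loose_mid in the frame of carrier between 0.004 and 0.088 m and y of slips_stowed_mid in the frame of carrier between 0.004 and 0.088 m) or (y of slips_loose_mid in the frame of carrier between -0.088 and -0.004 m and y of slips_stowed_mid in the frame of carrier between -0.088 and -0.004 m)) and angle between each of vial_loose_mid, vial_stowed_mid, slips_loose_mid, slips_stowed_mid's own z axis and vertical below 0.25 rad and contact force between the fingers and vial_loose below 0.1 N and contact force between the fingers and slips_loose below 0.1 N and value of joint upper above 1.2 rad), for 0.2 s.
2. upper half swung shut (value of joint upper below 0.04 rad), for 0.2 s.
3. pin through both flanges, collar seated (value of joint upper below 0.03 rad and horizontal distance between pin_collar and carrier_hole below 0.004 m and z of pin_collar in the frame of carrier between 0.04 and 0.0465 m and angle between pin_collar's own z axis and vertical below 0.1 rad), for 0.2 s.
At the end, for the whole second after the job is handed in: Hinge under 0.03 rad; pin upright, within 4 mm of the hole axis, collar within 2.5 mm of the upper flange, gripped (over 4 N) and pressed on the flange (over 4 N) throughout the last second; both vials upright in one bay, both cover-slip boxes flat in the other (all of step 3 and x of vial_loose_mid in the frame of carrier between -0.04 and 0.046 m and z of vial_loose_mid in the frame of carrier between 0 and 0.036 m and x of vial_stowed_mid in the frame of carrier between -0.04 and 0.046 m and z of vial_stowed_mid in the frame of carrier between 0 and 0.036 m and ((y of vial_loose_mid in the frame of carrier between 0.004 and 0.088 m and y of vial_stowed_mid in the frame of carrier between 0.004 and 0.088 m) or (y of vial_loose_mid in the frame of carrier between -0.088 and -0.004 m and y of vial_stowed_mid in the frame of carrier between -0.088 and -0.004 m)) and x of slips_loose_mid in the frame of carrier between -0.04 and 0.046 m and z of slips_loose_mid in the frame of carrier between 0 and 0.014 m and x of slips_stowed_mid in the frame of carrier between -0.04 and 0.046 m and z of slips_stowed_mid in the frame of carrier between 0 and 0.014 m and ((y of slips_loose_mid in the frame of carrier between 0.004 and 0.088 m and y of slips_stowed_mid in the frame of carrier between 0.004 and 0.088 m) or (y of slips_loose_mid in the frame of carrier between -0.088 and -0.004 m and y of slips_stowed_mid in the frame of carrier between -0.088 and -0.004 m)) and angle between each of vial_loose_mid, vial_stowed_mid, slips_loose_mid, slips_stowed_mid's own z axis and vertical below 0.25 rad and contact force between pin and upper above 4 N and contact force between the fingers and pin above 4 N); the arm keeps its last pose, push and grip.
It fails at once if a bystander (jar, dropper bottle, beaker) moved more than 3 cm (distance of any of jar, dropper, beaker from where it was at the start of the episode above 0.03 m).
It also fails if it takes over 72 s, if anything falls off the work surface, if the arm or the gripper's body presses on something with over 40 N, if the wrist force passes 120 N, or if a joint passes its speed limit or range.

### The arm

A 6-joint arm with a two-finger parallel gripper is mounted at the origin on a cart in front of the work surface, level with it; the furniture and walls round the work are solid. World frame = base frame: x ahead of the robot, y to its left, z up, the work surface at z = 0. Lengths are in m, angles in degrees, forces in N, time in s.
With the tool pointing down it reaches from about 0.425 to 1.125 m from the base axis. Payload 14.9 kg.
Tool frame: the origin (TCP) lies midway between the tips of the shut fingers; the grasp point (between the pads) lies 19 mm behind it; z points along the fingers, y is the line along which they close (so a half turn about z gives the same grasp; the last joint's range is limited). The gripper opens to 91 mm and grips with 3 to 60 N. Pads are 32 mm wide; open, the fingers measure 118 mm over their backs; the gripper's body (76 mm by 178 mm) begins 60 mm behind the grasp point.
Start: joints at [-75.361, 21.709, 99.362, -0, 58.929, -1.908], TCP at [0.199, -0.671, 0.214] pointing down, gripper open.
Joint ranges: [-158.91, 158.91], [-42.39, 125.64], [0.06, 152.35], [-60.88, 240.88], [17.5, 164.5], [-176.32, 176.32]. Speed limits (degrees/s): [108.29, 108.29, 136.94, 180, 180, 180].

### API

Orientations are given as [roll, pitch, yaw] about the fixed x, y, z axes, in that order (R = Rz(yaw) Ry(pitch) Rx(roll)).
In Python, from workcell import * gives the robot as it stands.
- The arm moves only by the tool apply_moves, never from a script. Its argument "series" is a list of rows, each a list of 2 entries, a list of its own where there are three numbers: the shift along the tool's x, y, z in mm, then the turn, a rotation vector about the tool's x, y, z in degrees. In form: [[[x, y, z], [wx, wy, wz]], ...]. A call has 1 to 10 rows; each row shifts and turns the commanded pose from where the row before left it, along the tool's axes as they then stand; what a row does not reach is not made up. A row lasts 1/8 s, in which the tool goes at most 62.5 mm and 10.7 degrees, less where a joint would pass 70% of its speed; a pose out of reach is approached as far as the arm can. A call is refused whole if a number of a shift passes 62.5 or a number of a turn 10.7, either way. A call with a gripper value outside its range is refused whole. "hand" is the finger opening in mm, from 0 to 91.2, set as the call begins (left out, the last holds). The fingers move at their own pace and stop on an object; "newtons" is the grip in N (left out, the last holds). Time passes only in rows, so rows that do not move let the fingers close. It gives the time, the measured TCP pose, the force, the opening and the grip force at its end, in the units of the state.
- observe(): the state, without advancing time (a new reading comes with each control period).
- camera(name): name is "side" or "top"; returns the picture (480x640x3 uint8, red, green, blue); there is no depth.
- camera_model(name): a dict with "fx", "fy", "cx", "cy" (pixels), "rvec" (rotation vector, rad) and "tvec" (3), from world to camera coordinates, as OpenCV has them. Camera axes: x right, y down, z forward; pixel columns grow to the right and rows downward; lengths in m; the calibration is good to about 2 mm. A picture is of the moment at which its call begins. camera_model takes no time and is no camera call.
- sign_off(): hands the job in; it is judged then, once.
Trained networks look in the newest picture that a camera, given by its name, has taken for a name from the list of things; names that differ only in an ending like _2 or _b are one class to them, and where a whole thing is asked for, a point or a joint stands for the part that bears it (a point fixed in the world has none). Each returns a list of dicts, best first, with "p" (0 to 1); they miss things now and then, are a little off and sometimes report something else, mostly with a low value. They report only what shows in the picture. A call takes as long as a camera call. They do not tell look-alikes from the thing itself.
- look_for(target, camera): "bbox" ([left, top, right, bottom] in pixels, round what is visible of it).
- landmark_of(target, camera): "centre" ([row, column] in pixels: a listed point, or the origin of a listed thing).
The state is a dict: "time": time; "q": joint angles; "joint_velocities": joint speeds; "joint_efforts": joint torques, N m; "ee_pos": TCP position; "tool_rot": TCP orientation; "force": force on the tool from outside, world axes, zero at the start; "wrist_torque": the same for the moment, N m; "grip_width": finger opening in m; "grip_force": force on a finger pad.
Only numpy, scipy, OpenCV 4.12 (cv2) and the standard library are available. Lean on these libraries where they do the work, as an engineer would, in place of code of your own. Each camera call takes 0.05 s, during which the arm holds its last target. There are 200 camera calls.

## Working session

There is one attempt and no reset: what is moved stays moved. The work goes in short steps, Python scripts to look and compute and a tool call to move; the robot and the scene stay as the last step left them, time stands still between calls to the robot, and variables do not carry over. Pictures are saved under pics/ and viewed, at most 10 in all, crops included, and the job is handed in when it is done.

Besides the shell and the picture viewer there is one more tool, called after ">>>" as name([rows], argument=value, ...), one row to a line, values as JSON. apply_moves: Moves the arm, as the interface text tells. Its arguments: {"type":"object","properties":{"series":{"type":"array","items":{"type":"array"}},"hand":{"type":"number"},"newtons":{"type":"number"}},"required":["series"]}

```bash
mkdir -p pics; cat > h.py <<'E'
from workcell import *
import numpy as np, cv2
from scipy.spatial.transform import Rotation as R
def cam(n):
    m=camera_model(n); K=np.array([[m['fx'],0,m['cx']],[0,m['fy'],m['cy']],[0,0,1.]])
    return K,R.from_rotvec(np.ravel(m['rvec'])).as_matrix(),np.ravel(m['tvec'])
def ray(n,u,v):
    K,r,t=cam(n); return -r.T@t, r.T@np.linalg.solve(K,[u,v,1.])
def atz(n,u,v,z):
    c,d=ray(n,u,v); return c+d*(z-c[2])/d[2]
def proj(n,p):
    K,r,t=cam(n); q=K@(r@np.array(p)+t); return q[:2]/q[2]
def tri(a,b):
    c1,d1=ray('top',*a); c2,d2=ray('side',*b)
    s=np.linalg.lstsq(np.c_[d1,-d2],c2-c1,rcond=None)[0]
    p,q=c1+d1*s[0],c2+d2*s[1]; return (p+q)/2,np.linalg.norm(p-q)
def snap(n,f,crop=None,k=1):
    i=camera(n)
    if crop: x0,y0,x1,y1=crop; i=cv2.resize(i[y0:y1,x0:x1],None,fx=k,fy=k,interpolation=cv2.INTER_CUBIC)
    cv2.imwrite('pics/'+f,cv2.cvtColor(i,cv2.COLOR_RGB2BGR))
def go(p,rot=None):
    # shift in tool axes from the measured pose, mm
    s=observe(); r=R.from_euler('xyz',s['tool_rot'],degrees=True)
    return np.round(r.inv().apply(np.array(p)-s['ee_pos'])*1000,1)
E
python3 - <<'E'
from h import *
s=observe(); print(s)
for n in('top','side'):
    c=ray(n,320,240); print(n,c, cam(n)[0][0,0]); snap(n,n+'0.png')
Z={'carrier':0,'carrier_hole':.036,'bay_left':.004,'bay_right':.004,'carrier_hinge':.036,'pin_grip':.067,'pin_collar':.038,'pin_stand':0,'vial_loose_mid':.027,'slips_loose_mid':.004,'vial_stowed_mid':.031,'slips_stowed_mid':.008,'jar':0,'dropper':0,'beaker':0,'upper_hole':.15}
for k,z in Z.items():
    for n in('top','side'):
        print(k,n,[(np.round(d['centre'][::-1]).tolist(),round(d['p'],2),np.round(atz(n,d['centre'][1],d['centre'][0],z)[:2],3).tolist()) for d in landmark_of(k,n)[:4]])
E
```

```text
{'time': 0.0, 'q': array([-7.53623276e+01,  2.17362515e+01,  9.93951394e+01, -1.49551620e-03,
        5.89294223e+01, -1.90836291e+00]), 'joint_velocities': array([-0.02941591,  0.06802629, -0.00486381, -0.06211306,  0.16928056,
        0.07990262]), 'joint_efforts': array([-6.57724973e-03, -7.63727832e+01, -4.34370518e+01,  6.47404580e-02,
        4.25246498e-02, -1.01091571e-04]), 'ee_pos': array([ 0.19923469, -0.67063888,  0.21331994]), 'tool_rot': array([-1.79939178e+02, -7.45715646e-04,  1.65468074e+01]), 'force': array([-0.36823308, -0.68958307,  0.14490043]), 'wrist_torque': array([ 0.0279104 , -0.01388725,  0.03118949]), 'grip_force': 0.0, 'grip_width': 0.09111745742711451}
top (array([0.42213835, 0.00664436, 1.30008896]), array([ 0.13490179,  0.00491773, -0.99086841])) 512.5920407055415
side (array([0.03344479, 0.86096738, 1.01449507]), array([ 0.41247282, -0.62514841, -0.66294548])) 464.4190196923396
carrier top [([476.0, 315.0], 0.78, [0.42, -0.385]), ([265.0, 222.0], 0.66, [0.642, 0.155]), ([434.0, 275.0], 0.6, [0.518, -0.279]), ([342.0, 276.0], 0.55, [0.509, -0.046])]
ca
[... 2157 characters left out ...]
08.0], 0.38, [0.644, -0.309])]
jar top [([457.0, 232.0], 0.75, [0.631, -0.338]), ([162.0, 268.0], 0.26, [0.517, 0.413])]
jar side [([360.0, 207.0], 0.77, [0.647, -0.325]), ([304.0, 227.0], 0.22, [0.746, -0.121])]
dropper top [([160.0, 267.0], 0.72, [0.518, 0.416])]
dropper side [([255.0, 377.0], 0.66, [0.511, 0.42])]
beaker top [([374.0, 185.0], 0.73, [0.747, -0.122])]
beaker side [([305.0, 226.0], 0.87, [0.747, -0.127]), ([359.0, 206.0], 0.5, [0.651, -0.327])]
upper_hole top [([269.0, 238.0], 0.76, [0.581, 0.129]), ([342.0, 239.0], 0.74, [0.583, -0.037]), ([479.0, 333.0], 0.61, [0.382, -0.344])]
upper_hole side [([294.0, 286.0], 0.78, [0.528, 0.23]), ([438.0, 217.0], 0.67, [0.341, -0.237])]
```

View pics/top0.png

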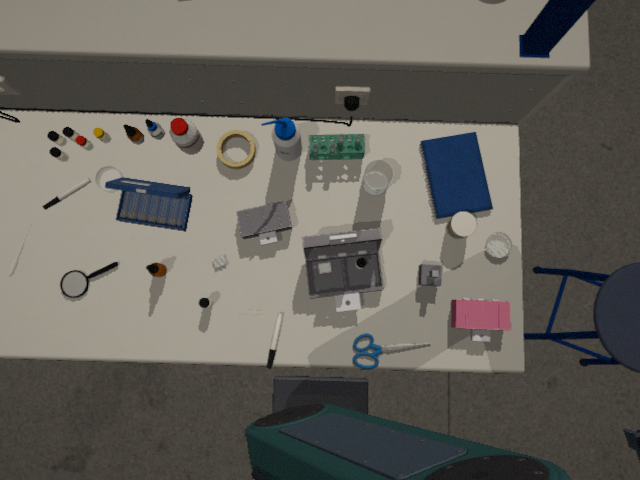

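View pics/side0.png

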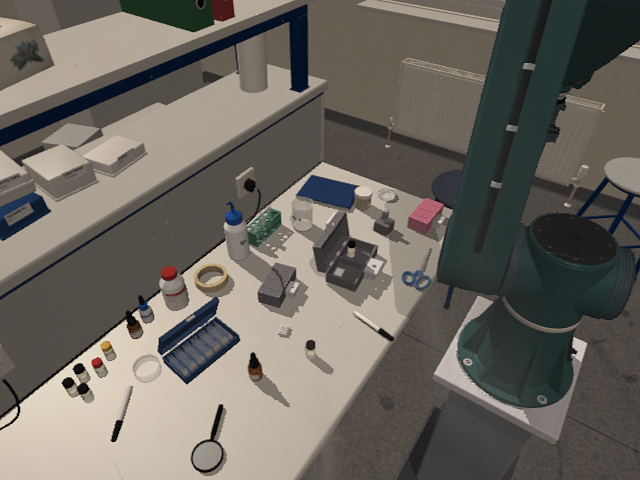

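Carrier candidates in the top view: grey open (342,272), grey closed and smaller (265,222), pink (480,315). The larger grey one, open at (342,272), fits. I take vial (204,302) and slips (220,262) as the loose items, and will confirm all of these in a crop.

```bash
python3 - <<'E'
from h import *
snap('top','c1.png',(190,215,450,345),3)
i=camera('side'); 
a=cv2.resize(i[195:295,305:435],None,fx=4,fy=4,interpolation=cv2.INTER_CUBIC); b=cv2.resize(i[310:370,260:330],None,fx=4,fy=4,interpolation=cv2.INTER_CUBIC)
o=np.zeros((400,800,3),np.uint8); o[:,:520]=a; o[:240,520:]=b
cv2.imwrite('pics/c2.png',o[:,:,::-1])
E
```

```text
(no output)
```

View pics/c1.png

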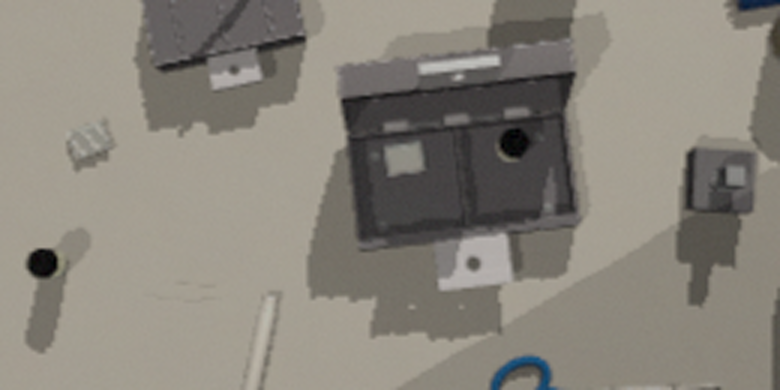

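View pics/c2.png

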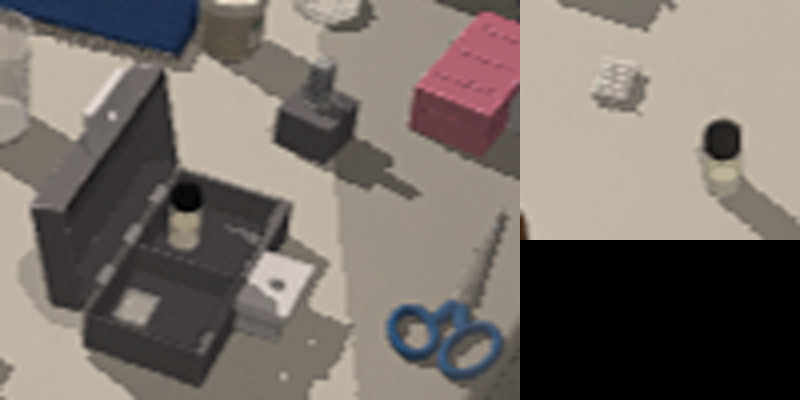

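The crops confirm it: the carrier is the open grey one (two bays, stowed vial on the -y side, stowed slips on the +y side). The loose vial's cap is at top (204,303), the loose slips at (220,262), and the pin in its stand at (435,274). Now the positions.

```bash
python3 - <<'E'
from h import *
c=lambda x,y:(190+x/3,215+y/3)
P=lambda n,x,y,z:print(n,np.round(atz('top',*c(x,y),z)[:2],4))
P('hole',474,264,.036);P('frontL',360,247,.036);P('frontR',580,222,.036)
P('fl1',438,290,.036);P('fl2',514,281,.036);P('fl3',508,234,.036);P('divf',468,226,.034);P('divr',460,127,.034)
P('vialcap',43,263,.054);P('slips',91,141,.006);P('pintop',736,176,.082);P('stowvial',514,142,.058);P('stowslip',405,158,.012)
P('stA',697,213,.038);P('stB',753,211,.038);P('stC',754,152,.038);P('stD',697,150,.038)
# side crop
d=lambda x,y:(305+x/4,195+y/4)
print('side hole',atz('side',*d(278,285),.036)[:2],'pintop',atz('side',*d(320,64),.082)[:2])
print('vial',tri(c(43,263),(260+(722-520)/4,310+132/4)), 'uphole?',tri((342,239),d(112,116)))
print('slips',atz('side',260+(616-520)/4,310+83/4,.006))
i=camera('top')[250:275,205:237].astype(int); print(i.max(2))
E
```

```text
hole [ 0.4407 -0.0602]
frontL [0.4518 0.0332]
frontR [ 0.4774 -0.1463]
fl1 [ 0.4189 -0.0314]
fl2 [ 0.4279 -0.0931]
fl3 [ 0.4659 -0.0875]
divf [ 0.4715 -0.0547]
divr [ 0.5528 -0.0462]
vialcap [0.4312 0.2869]
slips [0.5347 0.2635]
pintop [ 0.5153 -0.264 ]
stowvial [ 0.5394 -0.0893]
stowslip [ 0.5276 -0.0016]
stA [ 0.4874 -0.2417]
stB [ 0.4904 -0.2876]
stC [ 0.5389 -0.2886]
stD [ 0.5391 -0.2416]
side hole [ 0.44192016 -0.05596327] pintop [ 0.51885439 -0.25661806]
vial (array([0.43306085, 0.2885822 , 0.05077601]), np.float64(0.0040855359791860035)) uphole? (array([ 0.58237076, -0.03783369,  0.14632489]), np.float64(0.0013600662710649405))
slips [0.53510043 0.27047929 0.006     ]
[[164 166 165 163 164 164 165 164 165 164 166 164 165 163 164 165 162 165
  164 164 164 165 165 164 164 165 166 165 164 165 166 165]
 [164 163 163 165 163 165 162 164 165 164 163 163 163 164 165 163 163 165
  164 164 163 164 163 164 165 164 164 164 166 167 165 165]
 [164 163 164 162 164 164 164 165 162 163 164 163 164 164 163 165 164 162
  163 164 163 165 165 164 166 166 167 166 164 167 166 165]
 [166 163 162 163
[... 2209 characters left out ...]
5 163 164 164 166 165 165 163 165]
 [163 165 165 164 163 164 164 165 164 141 114 118 127 131 132 131 131 152
  165 165 164 165 165 163 164 164 166 165 163 165 163 165]
 [164 166 164 165 164 164 164 165 165 145 124 126 155 163 165 164 163 164
  164 165 163 162 164 163 165 164 164 163 165 165 165 164]
 [164 165 165 165 165 166 163 163 165 165 145 155 165 164 164 165 163 164
  163 164 164 165 164 163 164 164 164 164 164 165 163 162]
 [164 165 165 165 165 163 165 164 165 164 164 165 165 165 165 163 164 164
  164 164 164 165 164 163 164 165 164 164 165 164 163 165]
 [165 165 165 164 165 165 164 164 164 164 166 164 165 166 166 165 163 162
  164 163 164 163 163 165 164 163 164 163 165 163 164 163]]
```

>>> apply_moves([
  [[0,0,0],[0,0,8.5]],
  [[41.2,-41,0],[0,0,0]],
  [[41.2,-41,0],[0,0,0]],
  [[41.2,-41,0],[0,0,0]],
  [[41.2,-41,0],[0,0,0]],
  [[41.2,-41,0],[0,0,0]],
  [[41.2,-41,0],[0,0,0]],
  [[41.2,-41,0],[0,0,0]],
  [[41.2,-41,0],[0,0,0]],
  [[0,0,0],[0,0,0]],
], hand=91)

```text
time: 3.1
ee_pos: [0.4815, -0.2976, 0.2141]
tool_rot: [180.0, -0.0, 8.3]
force: [-0.5, -0.2, -0.1]
grip_width: 0.091
grip_force: 0.0
```

>>> apply_moves([
  [[3.5,-58.9,0],[0,0,0]],
  [[3.5,-58.9,0],[0,0,0]],
  [[3.5,-58.9,0],[0,0,0]],
  [[3.5,-58.9,0],[0,0,0]],
  [[3.5,-58.9,0],[0,0,0]],
  [[3.5,-58.9,0],[0,0,0]],
  [[3.5,-58.9,0],[0,0,0]],
  [[3.5,-58.9,0],[0,0,0]],
  [[3.5,-58.9,0],[0,0,0]],
  [[3.5,-58.9,0],[0,0,0]],
])

```text
time: 4.35
ee_pos: [0.4321, 0.2894, 0.2142]
tool_rot: [-180.0, -0.0, 8.0]
force: [0.6, 0.4, -0.1]
grip_width: 0.0909
grip_force: 0.0
```

>>> apply_moves([
  [[0,0,50],[0,0,0]],
  [[0,0,50],[0,0,0]],
  [[0,0,50],[0,0,0]],
  [[0,0,35],[0,0,0]],
  [[0,0,14],[0,0,0]],
  [[0,0,0],[0,0,0]],
], hand=60)

```text
time: 5.1
ee_pos: [0.4322, 0.2876, 0.0149]
tool_rot: [180.0, 0.0, 8.0]
force: [-0.0, 0.1, -0.3]
grip_width: 0.06
grip_force: 0.0
```

>>> apply_moves([
  [[0,0,0],[0,0,0]],
  [[0,0,0],[0,0,0]],
  [[0,0,0],[0,0,0]],
  [[0,0,0],[0,0,0]],
  [[0,0,0],[0,0,0]],
], hand=0, newtons=15)

```text
time: 5.72
ee_pos: [0.4322, 0.2882, 0.0153]
tool_rot: [-180.0, -0.0, 8.1]
force: [-2.0, -0.7, 7.8]
grip_width: 0.0247
grip_force: 15.0
```

>>> apply_moves([
  [[0,0,-45],[0,0,0]],
  [[0,0,-45],[0,0,0]],
  [[0,0,-45],[0,0,0]],
  [[2.2,55.5,0],[0,0,0]],
  [[2.5,55.5,0],[0,0,0]],
  [[2.5,55.5,0],[0,0,0]],
  [[2.5,55.5,0],[0,0,0]],
  [[2.5,55.5,0],[0,0,0]],
  [[2.5,55.5,0],[0,0,0]],
  [[2.7,55.3,0],[0,0,0]],
])

```text
time: 6.98
ee_pos: [0.5036, -0.0959, 0.1501]
tool_rot: [180.0, -0.0, 8.0]
force: [0.4, 1.1, -0.2]
grip_width: 0.0248
grip_force: 15.0
```

>>> apply_moves([
  [[0,0,40],[0,0,0]],
  [[0,0,25],[0,0,0]],
  [[0,0,0],[0,0,0]],
])

```text
time: 7.35
ee_pos: [0.5023, -0.0939, 0.0835]
tool_rot: [-179.9, 0.2, 8.0]
force: [0.5, -0.7, 0.2]
grip_width: 0.0244
grip_force: 15.0
```

```bash
python3 - <<'E'
from h import *
s=observe();print(s['ee_pos'],s['force'],s['grip_width'])
i=camera('side');j=camera('top')
a=cv2.resize(i[180:300,300:430],None,fx=3,fy=3,interpolation=cv2.INTER_CUBIC); b=cv2.resize(j[215:335,290:420],None,fx=3,fy=3,interpolation=cv2.INTER_CUBIC)
cv2.imwrite('pics/c3.png',np.hstack([a,b])[:,:,::-1])
print([proj(n,s['ee_pos']) for n in('side','top')])
E
```

```text
[ 0.50226075 -0.09387991  0.08352291] [ 0.45075858 -0.65283491  0.18772354] 0.024365020055640337
[array([364.48006874, 239.84244805]), array([363.83087068, 277.01409473])]
```

View pics/c3.png

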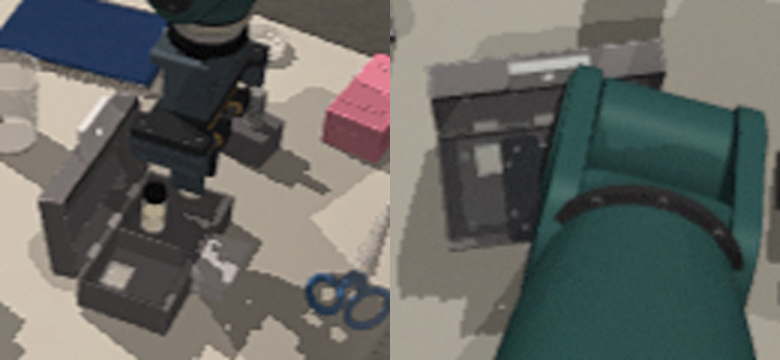

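The side view shows the fingers over the right bay at (363,240), matching their projection. They are clear of the stowed vial at (351,248), so I'm placing.

>>> apply_moves([
  [[0,0,30],[0,0,0]],
  [[0,0,20],[0,0,0]],
  [[0,0,9],[0,0,0]],
  [[0,0,4],[0,0,0]],
  [[0,0,0],[0,0,0]],
])

```text
time: 8.07
ee_pos: [0.504, -0.0941, 0.0225]
tool_rot: [180.0, -0.0, 8.1]
force: [-0.2, 0.5, 0.3]
grip_width: 0.0247
grip_force: 15.0
```

>>> apply_moves([
  [[0,0,0],[0,0,0]],
  [[0,0,0],[0,0,0]],
  [[0,0,0],[0,0,0]],
], hand=39)

```text
time: 8.45
ee_pos: [0.5037, -0.0941, 0.0222]
tool_rot: [180.0, -0.0, 8.0]
force: [-1.0, -0.7, 0.3]
grip_width: 0.0392
grip_force: 0.0
```

>>> apply_moves([
  [[0,0,-20],[0,0,0]],
  [[0,0,-40],[0,0,0]],
  [[0,0,-50],[0,0,0]],
  [[0,0,-20],[0,0,0]],
])

```text
time: 8.95
ee_pos: [0.5046, -0.0943, 0.1547]
tool_rot: [179.9, -0.2, 8.0]
force: [0.8, -0.4, -1.0]
grip_width: 0.0388
grip_force: 0.0
```

>>> apply_moves([
  [[7,-51,0],[0,0,0]],
  [[7,-51,0],[0,0,0]],
  [[7,-51,0],[0,0,0]],
  [[14,-50,0],[0,0,0]],
  [[15,-50,0],[0,0,0]],
  [[15,-50,0],[0,0,0]],
  [[15,-50,0],[0,0,0]],
  [[0,0,0],[0,0,-8.5]],
  [[0,0,0],[0,0,-8.5]],
  [[0,0,0],[0,0,0]],
], hand=60)

```text
time: 10.2
ee_pos: [0.5332, 0.2667, 0.1519]
tool_rot: [180.0, 0.0, 25.0]
force: [-0.1, -0.4, 0.4]
grip_width: 0.0599
grip_force: 0.0
```

```bash
python3 - <<'E'
from h import *
s=observe();print(s['ee_pos'],s['tool_rot'])
i=camera('side')
a=cv2.resize(i[290:370,250:330],None,fx=5,fy=5,interpolation=cv2.INTER_CUBIC); b=cv2.resize(i[200:280,315:395],None,fx=5,fy=5,interpolation=cv2.INTER_CUBIC)
cv2.imwrite('pics/c4.png',np.hstack([a,b])[:,:,::-1])
print(proj('side',s['ee_pos']))
for yaw in (15,25,35):
  r=R.from_euler('z',yaw,degrees=True)
  print(yaw,[((proj('side',np.array([.5355,.266,.008])+r.apply([x,y,0]))-[250,290])*5).round().tolist() for x,y in((-.013,-.016),(.013,-.016),(.013,.016),(-.013,.016))])
E
```

```text
[0.53324315 0.26673595 0.15188653] [1.79999744e+02 8.69411610e-03 2.50069514e+01]
[283.02886154 293.81946966]
15 [[208.0, 180.0], [163.0, 167.0], [140.0, 212.0], [186.0, 225.0]]
25 [[204.0, 175.0], [157.0, 169.0], [144.0, 216.0], [192.0, 223.0]]
35 [[199.0, 172.0], [151.0, 172.0], [149.0, 220.0], [198.0, 220.0]]
```

View pics/c4.png

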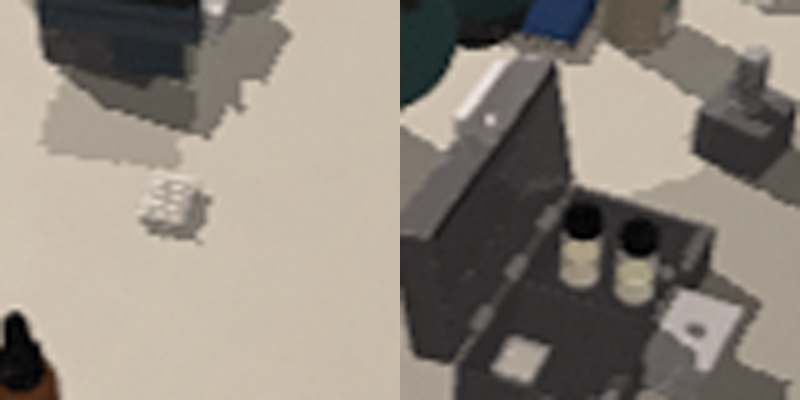

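Both vials stand in the right bay. The slips box fits the predicted outline at yaw 25, so I'm descending.

>>> apply_moves([
  [[2,1.5,45],[0,0,0]],
  [[0,0,45],[0,0,0]],
  [[0,0,35],[0,0,0]],
  [[0,0,15],[0,0,0]],
  [[0,0,8],[0,0,0]],
  [[0,0,0],[0,0,0]],
])

```text
time: 11.0
ee_pos: [0.5362, 0.2663, 0.0045]
tool_rot: [180.0, -0.0, 25.0]
force: [0.7, 0.4, 0.4]
grip_width: 0.0601
grip_force: 0.0
```

>>> apply_moves([
  [[0,0,0],[0,0,0]],
  [[0,0,0],[0,0,0]],
  [[0,0,0],[0,0,0]],
  [[0,0,0],[0,0,0]],
  [[0,0,0],[0,0,0]],
], hand=0, newtons=12)

```text
time: 11.62
ee_pos: [0.5361, 0.2663, 0.0044]
tool_rot: [-180.0, -0.0, 25.0]
force: [-1.8, 0.1, 6.4]
grip_width: 0.0318
grip_force: 12.0
```

>>> apply_moves([
  [[0,0,-40],[0,0,0]],
  [[0,0,-45],[0,0,8.5]],
  [[0,0,-40],[0,0,8.5]],
  [[-16.6,52.8,0],[0,0,0]],
  [[-16.6,52.8,0],[0,0,0]],
  [[-16.6,52.8,0],[0,0,0]],
  [[-16.6,52.8,0],[0,0,0]],
  [[-16.6,52.8,0],[0,0,0]],
  [[0,0,0],[0,0,0]],
])

```text
time: 12.75
ee_pos: [0.4899, -0.0095, 0.129]
tool_rot: [180.0, 0.0, 7.8]
force: [-0.2, 0.1, 0.8]
grip_width: 0.0316
grip_force: 12.0
```

>>> apply_moves([
  [[0,0,40],[0,0,0]],
  [[0,0,35],[0,0,0]],
  [[0,0,25],[0,0,0]],
  [[0,0,0],[0,0,0]],
])

```text
time: 13.25
ee_pos: [0.4895, -0.0062, 0.0276]
tool_rot: [-180.0, 0.2, 8.1]
force: [-1.6, 0.8, 0.1]
grip_width: 0.032
grip_force: 12.0
```

>>> apply_moves([
  [[0,0,12],[0,0,0]],
  [[0,0,6.5],[0,0,0]],
  [[0,0,0],[0,0,0]],
])

```text
time: 13.62
ee_pos: [0.4906, -0.0068, 0.0104]
tool_rot: [-180.0, 0.0, 8.0]
force: [-0.9, 0.2, -1.1]
grip_width: 0.0316
grip_force: 12.0
```

>>> apply_moves([
  [[0,0,0],[0,0,0]],
  [[0,0,0],[0,0,0]],
  [[0,0,0],[0,0,0]],
], hand=44)

```text
time: 14.0
ee_pos: [0.4907, -0.0069, 0.0106]
tool_rot: [180.0, -0.0, 8.0]
force: [0.8, -0.3, -0.1]
grip_width: 0.0439
grip_force: 0.0
```

>>> apply_moves([
  [[0,0,-30],[0,0,0]],
  [[0,0,-60],[0,0,0]],
  [[0,0,-60],[0,0,0]],
  [[0,0,-60],[0,0,0]],
  [[0,0,-30],[0,0,0]],
  [[0,0,0],[0,0,0]],
])

```text
time: 14.75
ee_pos: [0.4918, -0.0069, 0.2529]
tool_rot: [179.9, -0.3, 8.0]
force: [-0.1, 0.1, -1.4]
grip_width: 0.0441
grip_force: 0.0
```

>>> apply_moves([
  [[47,14,0],[0,0,0]],
  [[47,15,0],[0,0,0]],
  [[48,15,0],[0,0,0]],
  [[0,0,40],[0,0,0]],
  [[0,0,44],[0,0,0]],
  [[0,0,0],[0,0,0]],
], hand=0)

```text
time: 15.5
ee_pos: [0.6346, -0.0304, 0.1622]
tool_rot: [-179.9, 0.4, 8.0]
force: [0.3, 1.1, 0.7]
grip_width: 0.0006
grip_force: 0.0
```

```bash
python3 - <<'E'
from h import *
s=observe();print(s['ee_pos'],s['tool_rot'],s['grip_width'])
i=camera('side');j=camera('top')
a=cv2.resize(i[180:300,290:420],None,fx=3,fy=3,interpolation=cv2.INTER_CUBIC); b=cv2.resize(j[200:320,290:420],None,fx=3,fy=3,interpolation=cv2.INTER_CUBIC)
cv2.imwrite('pics/c5.png',np.hstack([a,b])[:,:,::-1])
for t in('upper_hole','slips_loose_mid','vial_loose_mid','carrier_hinge'):
  for n in('side','top'): print(t,n,[(np.round(d['centre'][::-1]).tolist(),round(d['p'],2)) for d in landmark_of(t,n)[:3]])
E
```

```text
[ 0.63459315 -0.03036957  0.16220516] [-179.90510362    0.41607019    8.04228297] 0.0005917675913129442
upper_hole side [([290.0, 289.0], 0.89), ([439.0, 215.0], 0.85), ([327.0, 223.0], 0.82)]
upper_hole top [([268.0, 238.0], 0.87), ([479.0, 334.0], 0.82)]
slips_loose_mid side [([349.0, 274.0], 0.58)]
slips_loose_mid top []
vial_loose_mid side [([362.0, 250.0], 0.67)]
vial_loose_mid top []
carrier_hinge side [([338.0, 256.0], 0.96), ([419.0, 212.0], 0.78), ([339.0, 272.0], 0.43)]
carrier_hinge top [([261.0, 209.0], 0.94), ([481.0, 300.0], 0.59), ([433.0, 273.0], 0.32)]
```

View pics/c5.png

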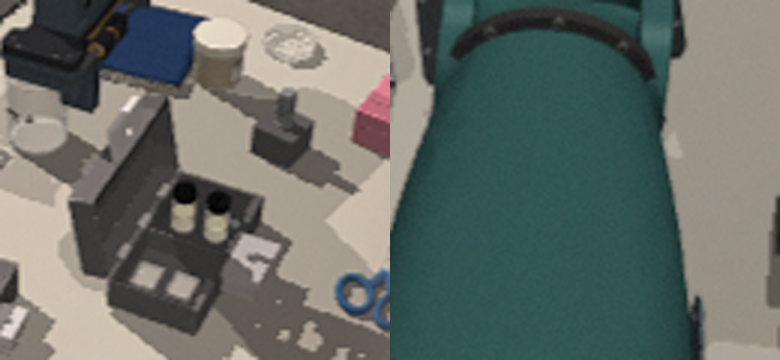

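Slips lie flat in the left bay at (349,274), and the vials stand in the right one. Now swing the lid.

>>> apply_moves([
  [[0,0,0],[0,0,0]],
  [[-30,0,0],[0,0,0]],
  [[-26,0,0],[0,0,0]],
  [[-17.2,0,0.5],[0,0,0]],
  [[-17.6,0,2],[0,0,0]],
  [[-16.7,0,5],[0,0,0]],
  [[-16,0,6.3],[0,0,0]],
  [[-15,0,8.9],[0,0,0]],
  [[-13.9,0,10.6],[0,0,0]],
  [[0,0,0],[0,0,0]],
])

```text
time: 17.25
ee_pos: [0.4848, -0.0519, 0.1321]
tool_rot: [-180.0, 0.1, 8.0]
force: [0.3, 0.4, -0.3]
grip_width: 0.0004
grip_force: 0.0
```

```bash
python3 - <<'E'
from h import *
s=observe();e=s['ee_pos'];print(e,s['force'],s['tool_rot'])
d=e[:2]-[.5585,-.0423]; print('rel',d@[.990,.139],d@[-.139,.990],e[2]-.036)
i=camera('side')
a=cv2.resize(i[180:300,290:420],None,fx=4,fy=4,interpolation=cv2.INTER_CUBIC)
cv2.imwrite('pics/c6.png',a[:,:,::-1])
E
```

```text
[ 0.48482802 -0.05186614  0.13205382] [ 0.25175987  0.40416757 -0.31216509] [-1.79961856e+02  1.30167392e-01  8.03052644e+00]
rel -0.07426495700392455 0.0007699255809984955 0.09605381938389063
```

View pics/c6.png

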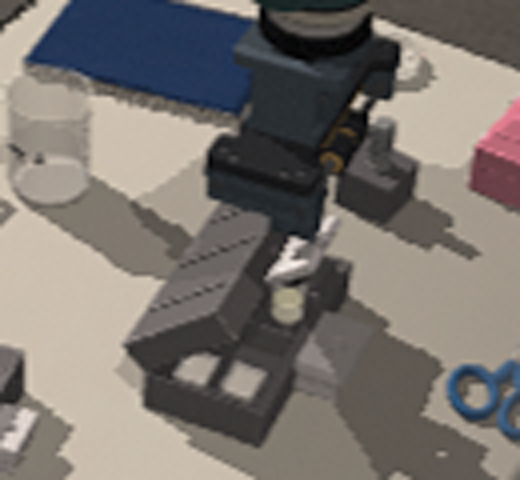

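The lid is at about 45°, with the flange under the fingers at (365,243). Continuing the arc.

>>> apply_moves([
  [[-11,0,10],[0,0,0]],
  [[-10,0,12.5],[0,0,0]],
  [[-8.5,0,15],[0,0,0]],
  [[-6.7,0,16.2],[0,0,0]],
  [[-3.5,0,12],[0,0,0]],
  [[-2.1,0,11],[0,0,0]],
  [[-1,0,8],[0,0,0]],
  [[0,0,3],[0,0,0]],
  [[0,0,0],[0,0,0]],
])

```text
time: 18.42
ee_pos: [0.4443, -0.0579, 0.0454]
tool_rot: [-180.0, -0.0, 8.0]
force: [0.1, 0.4, 1.3]
grip_width: 0.0003
grip_force: 0.0
```

>>> apply_moves([
  [[0,0,1.5],[0,0,0]],
  [[0,0,1.5],[0,0,0]],
  [[0,0,0],[0,0,0]],
])

```text
time: 18.8
ee_pos: [0.4446, -0.058, 0.0438]
tool_rot: [180.0, -0.0, 8.1]
force: [-11.4, 1.9, 36.5]
grip_width: 0.0005
grip_force: 18.5
```

>>> apply_moves([
  [[0,0,-20],[0,0,0]],
  [[0,0,-62],[0,0,0]],
  [[0,0,-62],[0,0,0]],
  [[-20,58,-30],[0,0,0]],
  [[-20,58,0],[0,0,0]],
  [[-20,58,0],[0,0,0]],
  [[-20,58,0],[0,0,0]],
  [[-20,58,0],[0,0,0]],
  [[-20,58,0],[0,0,0]],
  [[-20,58,0],[0,0,0]],
], hand=40)

```text
time: 20.05
ee_pos: [0.3626, -0.4765, 0.2142]
tool_rot: [180.0, -0.0, 8.0]
force: [1.6, 0.6, -0.8]
grip_width: 0.0399
grip_force: 0.0
```

```bash
python3 - <<'E'
from h import *
s=observe();print(s['ee_pos'],s['grip_width'])
for t,z in(('upper_hole',.044),('pin_grip',.067),('pin_stand',0),('pin_collar',.038)):
  for n in('top','side'):
    camera(n); print(t,n,[(np.round(d['centre'][::-1],1).tolist(),round(d['p'],2),np.round(atz(n,d['centre'][1],d['centre'][0],z)[:2],4).tolist()) for d in landmark_of(t,n)[:4]])
j=camera('top');i=camera('side')
C=lambda m,u,v:cv2.resize(m[v-20:v+20,u-20:u+20],None,fx=10,fy=10,interpolation=cv2.INTER_CUBIC)[:300]
C=lambda m,u,v:cv2.resize(m[v-18:v+18,u-24:u+24],(400,300),interpolation=cv2.INTER_CUBIC)
o=np.vstack([np.hstack([C(j,348,303),C(j,433,275)]),np.hstack([C(i,374,262),C(i,386,222)])])
cv2.imwrite('pics/c7.png',o[:,:,::-1])
E
```

```text
[ 0.36257234 -0.47648884  0.21417265] 0.03990308198668729
upper_hole top [([348.8, 301.3], 0.8, [0.4448, -0.0616]), ([269.9, 241.3], 0.74, [0.5863, 0.1365]), ([475.4, 336.8], 0.62, [0.3686, -0.3689])]
upper_hole side [([438.8, 215.8], 0.93, [0.378, -0.3813]), ([372.3, 264.5], 0.7, [0.4476, -0.0512]), ([289.6, 287.1], 0.69, [0.5958, 0.1616])]
pin_grip top [([432.9, 271.7], 0.48, [0.521, -0.2614]), ([161.0, 266.7], 0.22, [0.5139, 0.3933])]
pin_grip side [([384.4, 213.8], 0.55, [0.5212, -0.2602])]
pin_stand top [([428.4, 274.7], 0.79, [0.5184, -0.2646])]
pin_stand side [([380.6, 228.9], 0.79, [0.5273, -0.2592]), ([360.2, 255.6], 0.63, [0.5177, -0.1061]), ([339.3, 256.7], 0.47, [0.5697, -0.0642])]
pin_collar top [([431.9, 275.9], 0.58, [0.5129, -0.2653])]
pin_collar side [([385.6, 221.5], 0.49, [0.5134, -0.2603])]
```

View pics/c7.png

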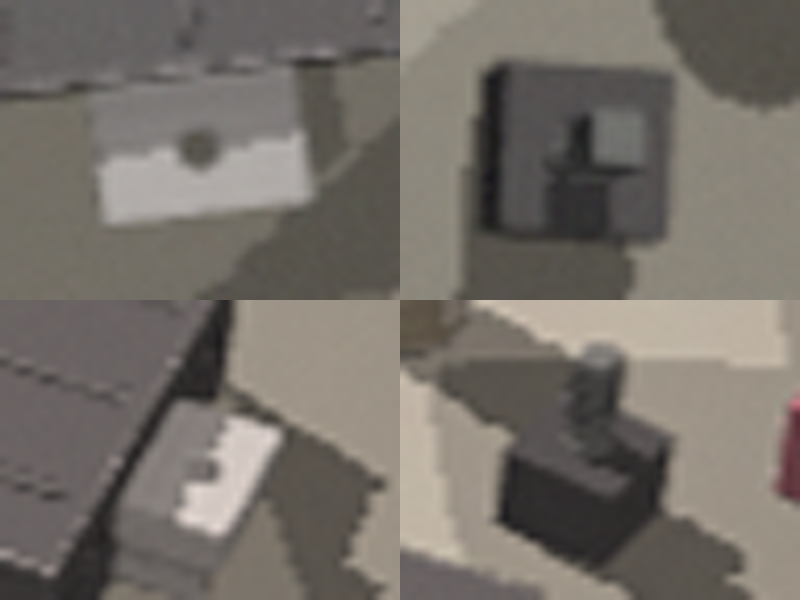

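```bash
python3 - <<'E'
from h import *
for n,a,b,z in(('hole',(347.9,302.9),(374.5,264.3),.044),('pin',(435.3,273.4),(386.4,210.6),.082)):
    print(n,tri(a,b),atz('top',*a,z),atz('side',*b,z))
c=lambda x,y:(409+(x-400)/8.333,257+y/8.333)
q=[atz('top',*c(*p),.038) for p in((500,63),(672,72),(660,240),(492,236))];print(np.round(q,4),np.mean(q,0))
q=[atz('top',*c(*p),.082) for p in((597,106),(645,109),(641,168),(594,165))];print(np.round(q,4))
print(go([.515,-.262,.16]))
E
```

```text
hole (array([ 0.44232527, -0.05901246,  0.04121888]), np.float64(0.003182545134135313)) [ 0.44083628 -0.05952685  0.044     ] [ 0.442595   -0.05571285  0.044     ]
pin (array([ 0.51668811, -0.2641118 ,  0.07972091]), np.float64(0.001304218127602645)) [ 0.51591893 -0.26387573  0.082     ] [ 0.51609623 -0.26108607  0.082     ]
[[ 0.5401 -0.2383  0.038 ]
 [ 0.5389 -0.2893  0.038 ]
 [ 0.4892 -0.2857  0.038 ]
 [ 0.4889 -0.2361  0.038 ]] [ 0.51428673 -0.26235628  0.038     ]
[[ 0.5245 -0.2576  0.082 ]
 [ 0.524  -0.2713  0.082 ]
 [ 0.5072 -0.2701  0.082 ]
 [ 0.5076 -0.2567  0.082 ]]
[ 179.9 -189.    53.9]
```

>>> apply_moves([
  [[0,0,0],[0,0,10]],
  [[29.2,-43.9,10],[0,0,0]],
  [[29.2,-43.9,10],[0,0,0]],
  [[29.2,-43.9,10],[0,0,0]],
  [[29.2,-43.9,10],[0,0,0]],
  [[29.2,-43.9,10],[0,0,0]],
  [[0,0,25],[0,0,0]],
  [[0,0,25],[0,0,0]],
  [[0,0,0],[0,0,0]],
], hand=40)

```text
time: 22.08
ee_pos: [0.5157, -0.2593, 0.1125]
tool_rot: [-179.9, 0.2, -1.9]
force: [0.1, 0.2, 0.7]
grip_width: 0.0401
grip_force: 0.0
```

>>> apply_moves([
  [[0,0,30],[0,0,0]],
  [[0,0,25],[0,0,0]],
  [[0,0,8],[0,0,0]],
  [[0,0,0],[0,0,0]],
])

```text
time: 22.58
ee_pos: [0.5169, -0.2602, 0.0515]
tool_rot: [180.0, -0.0, -2.0]
force: [0.4, -0.4, 0.9]
grip_width: 0.0402
grip_force: 0.0
```

>>> apply_moves([
  [[0,0,0],[0,0,0]],
  [[0,0,0],[0,0,0]],
  [[0,0,0],[0,0,0]],
  [[0,0,0],[0,0,0]],
], hand=0, newtons=40)

```text
time: 23.08
ee_pos: [0.5171, -0.2603, 0.0515]
tool_rot: [180.0, -0.0, -1.9]
force: [-2.3, -0.1, 6.9]
grip_width: 0.0158
grip_force: 40.0
```

>>> apply_moves([
  [[0,0,-30],[0,0,0]],
  [[0,0,-40],[0,0,0]],
  [[0,0,-30],[0,0,0]],
  [[-16.5,-40.2,0],[0,0,0]],
  [[-16.5,-40.2,0],[0,0,0]],
  [[-16.5,-40.2,0],[0,0,0]],
  [[-16.5,-40.2,0],[0,0,0]],
  [[-16.3,-40.2,0],[0,0,0]],
  [[0,0,30],[0,0,0]],
  [[0,0,20],[0,0,0]],
])

```text
time: 24.32
ee_pos: [0.4409, -0.0557, 0.1002]
tool_rot: [-180.0, 0.0, -1.9]
force: [1.5, -0.8, -0.6]
grip_width: 0.0158
grip_force: 40.0
```

>>> apply_moves([
  [[0,0,0],[0,0,0]],
  [[0,0,0],[0,0,0]],
])

```text
time: 24.58
ee_pos: [0.4416, -0.0564, 0.1015]
tool_rot: [180.0, -0.0, -2.0]
force: [1.1, -0.1, -0.7]
grip_width: 0.016
grip_force: 40.0
```

```bash
python3 - <<'E'
from h import *
s=observe();e=s['ee_pos'];print(e,s['tool_rot'],s['grip_width'],s['force'])
i=camera('side')
u0,v0=354,242
a=cv2.resize(i[v0:v0+42,u0:u0+56],(800,600),interpolation=cv2.INTER_CUBIC)
cv2.imwrite('pics/c8.png',a[:,:,::-1]); k=800/56
f=lambda p:((proj('side',p)-[u0,v0]+.5)*k).round().tolist()
print('tcp',f(e),'tip',f(e-[0,0,.0435]),'collar',f(e-[0,0,.0115]),'hole',f([.4418,-.0565,.044]),'belowtip',f([e[0],e[1],.044]))
print('per mm x,y',(np.array(f(e+[.01,0,0]))-f(e))/10,(np.array(f(e+[0,.01,0]))-f(e))/10)
E
```

```text
[ 0.44163393 -0.05637812  0.10151587] [ 1.79998075e+02 -2.68857311e-02 -1.95826147e+00] 0.01596900580840481 [ 1.0740978  -0.0613087  -0.70968886]
tcp [331.0, 123.0] tip [312.0, 277.0] collar [326.0, 165.0] hole [305.0, 325.0] belowtip [306.0, 326.0]
per mm x,y [-4.3 -1.9] [-2.4  2.8]
```

View pics/c8.png

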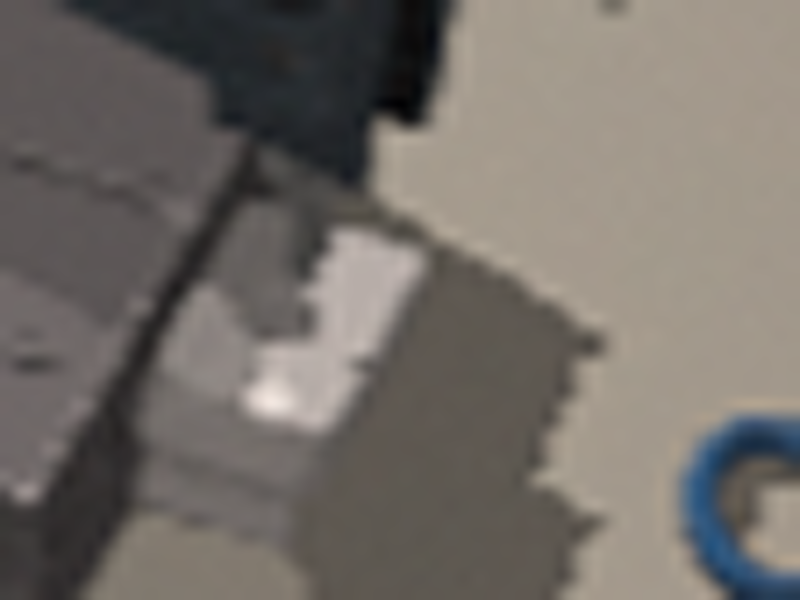

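All ten pictures are used. The last one shows the fingers in front of the hole area, (305,325) in the crop, consistent with the projection. From here I go by force.

>>> apply_moves([
  [[1,-1,0],[0,0,0]],
  [[0,0,5],[0,0,0]],
  [[0,0,5],[0,0,0]],
  [[0,0,3],[0,0,0]],
  [[0,0,2],[0,0,0]],
  [[0,0,2],[0,0,0]],
  [[0,0,0],[0,0,0]],
], newtons=60)

```text
time: 25.5
ee_pos: [0.4423, -0.0553, 0.0838]
tool_rot: [-180.0, 0.0, -2.0]
force: [-0.6, 1.1, -1.0]
grip_width: 0.0154
grip_force: 60.0
```

>>> apply_moves([
  [[0,0,2],[0,0,0]],
  [[0,0,2],[0,0,0]],
  [[0,0,0],[0,0,0]],
])

```text
time: 25.88
ee_pos: [0.4423, -0.0554, 0.0798]
tool_rot: [180.0, 0.0, -1.9]
force: [-0.6, -2.7, -2.0]
grip_width: 0.0156
grip_force: 60.0
```

>>> apply_moves([
  [[0,0,2],[0,0,0]],
  [[0,0,2],[0,0,0]],
  [[0,0,0],[0,0,0]],
])

```text
time: 26.25
ee_pos: [0.4424, -0.0554, 0.0758]
tool_rot: [180.0, -0.0, -2.0]
force: [0.4, -4.9, -1.6]
grip_width: 0.0159
grip_force: 60.0
```

>>> apply_moves([
  [[0,0.7,0],[0,0,0]],
  [[0,0,2],[0,0,0]],
  [[0,0,2],[0,0,0]],
  [[0,0,0],[0,0,0]],
])

```text
time: 26.75
ee_pos: [0.4421, -0.0559, 0.0717]
tool_rot: [-180.0, 0.0, -2.0]
force: [-0.4, -0.7, -1.6]
grip_width: 0.0155
grip_force: 60.0
```

>>> apply_moves([
  [[0,0,3],[0,0,0]],
  [[0,0,3],[0,0,0]],
  [[0,0,3],[0,0,0]],
  [[0,0,2],[0,0,0]],
  [[0,0,0],[0,0,0]],
])

```text
time: 27.38
ee_pos: [0.4422, -0.056, 0.0607]
tool_rot: [-180.0, 0.0, -2.0]
force: [0.2, -0.2, -1.5]
grip_width: 0.0155
grip_force: 60.0
```

>>> apply_moves([
  [[0,0,1.5],[0,0,0]],
  [[0,0,1],[0,0,0]],
  [[0,0,0.8],[0,0,0]],
  [[0,0,0.5],[0,0,0]],
  [[0,0,0],[0,0,0]],
])

```text
time: 28.0
ee_pos: [0.4424, -0.056, 0.0574]
tool_rot: [-180.0, 0.0, -2.0]
force: [-3.3, -0.5, 8.8]
grip_width: 0.0156
grip_force: 60.0
```

>>> apply_moves([
  [[0,0,0.8],[0,0,0]],
  [[0,0,0],[0,0,0]],
  [[0,0,0],[0,0,0]],
  [[0,0,0],[0,0,0]],
])

```text
time: 28.5
ee_pos: [0.4425, -0.0561, 0.0571]
tool_rot: [180.0, 0.0, -2.0]
force: [-8.3, 0.1, 25.7]
grip_width: 0.0156
grip_force: 60.0
```

```bash
python3 -c "
from h import *
s=observe();print(s['ee_pos'],s['force'],s['grip_force'],s['time']);print(sign_off())"
```

```text
[ 0.44245828 -0.05606892  0.05712562] [-8.32076365  0.07198579 25.67614623] 60.009552240371704 28.5
the job is handed in; nothing more can be done
None
```

The job is handed in at 28.5 s. The loose vial and slips box are in the bays with their likes and the carrier is shut. The pin is through both flanges with its collar seated as far as height and force show, gripped at 60 N and pressed down with about 26 N; the hand-in returned no verdict.

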